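# Find the key that still snaps and point it out

## Task

Only one of the four green keys on the tester still has its snap. Press keys straight down, slowly and with light pressure, until you find the one that gives way with a snap and stays in by itself, easing off any key that stays soft as soon as it meets its inner stop; never lean hard on a key. Then slide the yellow pointer along its track until it is in line with the key that stayed in, and leave the two vials and the white jar near the tester where they are.

Things in the scene. Friction and masses are not known exactly. Their poses are not given: they have to be found in the camera images.
- key_box: Fixed bench tester: grey box with a dark steel top plate, 130 x 210 x 40 mm, flat on the worktop. Origin: centre of its underside; x points from the pointer track to the key row, y along its long side, z up. On its top: four like green keys at x = +28 mm, y = +56, +14, -28, -70 mm (keys 1 to 4), each in a black collar 36 mm across, 3 mm high; the pointer's track along y at x = -34 mm.
- pointer (a joint): Yellow pointer that slides along its track on the box, about 2 N of friction, stays where it is left. Value in m against the box's y: 0 = left end (box y = +88 mm), 0.170 = right end. In line with key 1, 2, 3, 4 at 0.032, 0.074, 0.116, 0.158. Starts near 0, left of key 1; a short white line on the plate shows each key's place.
- pointer_grip (a point): Grip point of the pointer: middle of its upright fin, 65 mm above the worktop. The fin is 12 mm thick along the track (box y), 28 mm wide across it (box x), and reaches from 50 to 75 mm above the worktop; its foot is 34 mm (x) by 18 mm (y), 44 to 50 mm above the worktop, between two rails 4 mm high.
- amber_vial: Bystander: brown vial with a black cap, 26 mm across, 55 mm tall, loose on the worktop. Origin: centre of its underside.
- tall_vial: Bystander: white vial with a white cap, 32 mm across, 68 mm tall, loose on the worktop. Origin: centre of its underside.
- white_jar: Bystander: open white ceramic jar, 66 mm across, 55 mm tall, loose on the worktop. Origin: centre of its underside.
- key_1 (a joint): Downward travel of key 1 in m: 0 = up, at most 0.018. All keys are built alike outside. Any key may be the sound one; names and places do not tell. The sound key: force climbs to a peak of 3.5 to 4.5 N at 2 to 12 mm of travel (hidden, differs each time), then collapses to nothing within 4 mm more as the key snaps over and pulls itself in.
- key_1_top (a point): Centre of the flat top of key 1's green cap (cap 26 mm across; its top stands 26 mm above the box's top face when up, and moves down with the key). Keys are pressed straight down.
- mark_1 (a point): Point on the middle line of the pointer's track, straight in front of key 1, on the box's top face 40 mm above the worktop; axes as the box's.
- key_2 (a joint): Downward travel of key 2 in m: 0 = up, at most 0.018. All keys are built alike outside. After the snap the sound key stays in by itself, 6 to 17 mm down; within 2 mm after the force is gone it meets a firm inner stop (about 25 N per mm).
- key_2_top (a point): Centre of the flat top of key 2's green cap (cap 26 mm across; its top stands 26 mm above the box's top face when up, and moves down with the key). Keys are pressed straight down.
- mark_2 (a point): Point on the middle line of the pointer's track, straight in front of key 2, on the box's top face 40 mm above the worktop; axes as the box's.
- key_3 (a joint): Downward travel of key 3 in m: 0 = up, at most 0.018. All keys are built alike outside. A worn key pushes back softly, below 2 N, until at a hidden depth of 2.5 to 16 mm it meets a firm inner stop (about 25 N per mm); it never snaps and comes back up when let go.
- key_3_top (a point): Centre of the flat top of key 3's green cap (cap 26 mm across; its top stands 26 mm above the box's top face when up, and moves down with the key). Keys are pressed straight down.
- mark_3 (a point): Point on the middle line of the pointer's track, straight in front of key 3, on the box's top face 40 mm above the worktop; axes as the box's.
- key_4 (a joint): Downward travel of key 4 in m: 0 = up, at most 0.018. All keys are built alike outside. A force above 10 N damages any key.
- key_4_top (a point): Centre of the flat top of key 4's green cap (cap 26 mm across; its top stands 26 mm above the box's top face when up, and moves down with the key). Keys are pressed straight down.
- mark_4 (a point): Point on the middle line of the pointer's track, straight in front of key 4, on the box's top face 40 mm above the worktop; axes as the box's.

How it is judged:
By the outcome, as a careful person would: the job done as asked, in the order asked, and still so for the second after the job is handed in, with the robot touching nothing.
It also fails if it takes over 72 s, if anything falls off the work surface, if the arm or the gripper's body presses on something with over 40 N, if the wrist force passes 120 N, or if a joint passes its speed limit or range.

## Robot

A 6-joint arm with a two-finger parallel gripper is mounted at the origin on the work surface; the furniture and walls round the work are solid. World frame = base frame: x ahead of the robot, y to its left, z up, the work surface at z = 0. Lengths are in m, angles in rad, forces in N, time in s.
With the tool pointing down it reaches from about 0.275 to 0.875 m from the base axis. Payload 12.5 kg.
Tool frame: the origin (TCP) lies at the very end of the fingers, on their centre line; the grasp point (between the pads) lies bot.tcp_to_grasp behind it (bot.tcp_to_grasp is the distance from the TCP to the grasp point, in m); z points along the fingers, y is the line along which they close (so a half turn about z gives the same grasp; the last joint's range is limited). The gripper opens to 85 mm and grips with 20 to 120 N. Pads are 22 mm wide; open, the fingers measure 114 mm over their backs; the gripper's body (76 mm by 85 mm) begins 54 mm behind the grasp point. The pads swing forward as they close: fully open they stand 13 mm farther back than shut.
Start: joints at [-1.432, 0.351, 1.652, -0, 1.139, -0.085], TCP at [0.122, -0.536, 0.231] pointing down, gripper open.
Joint ranges: [-2.75, 2.75], [-0.79, 2.1], [0.01, 2.65], [-1.57, 4.71], [0.07, 3.14], [-2.87, 2.87]. Speed limits (rad/s): [2.22, 2.22, 2.79, 3.14, 3.14, 3.14].

## Interface

Orientations are given as a unit quaternion [w, x, y, z].
In Python, from plant import bot gives the robot as it stands.
- The arm moves only by the tool drive_tool, never from a script. Its argument "increments" is a list that holds one entry, the list of rows, each a list of 7 numbers: the shift along the tool's x, y, z in mm, then the turn, a rotation vector about the tool's x, y, z in degrees, then the finger opening in mm, from 0 to 85.4. In form: [[[x, y, z, ax, ay, az, gripper], ...]]. A call has 1 to 10 rows; each row is the pose to reach, as a shift and turn from the pose commanded when the call began, along the tool's axes at that moment; what a row does not reach only later rows make up. A row lasts 1/8 s, in which the tool goes at most 62.5 mm and 10.7 degrees, less where a joint would pass 70% of its speed; a pose out of reach is approached as far as the arm can. A call with a gripper value outside its range is refused whole. The fingers move at their own pace and stop on an object; "newtons" is the grip in N (left out, the last holds). Time passes only in rows, so rows that repeat a pose let the fingers close. It gives the time, the measured TCP pose, the force, the opening and the grip force at its end, in the units of the state.
- bot.observe(): the state, without advancing time (a new reading comes with each control period).
- bot.read_camera(name): name is "scene" or "top" or "wrist"; returns a dict with "color" (384x512x3 uint8, red, green, blue), "intrinsics" (3x3 intrinsics, pixels), "extrinsics" (4x4, takes a point from camera to world coordinates); the wrist camera has in their place "tool_from_camera" (4x4, takes a point from camera to tool coordinates, whose origin is the TCP and whose axes are the flange's). Camera axes: x right, y down, z forward; pixel columns grow to the right and rows downward; lengths in m; the calibration is good to about 2 mm. A picture is of the moment at which its call begins: read the wrist's pose just before it. There is no depth.
- bot.job_done(): hands the job in; it is judged then, once.
The state is a dict: "clock": time; "q": joint angles; "dq": joint speeds; "joint_torque": joint torques, N m; "eef_pos": TCP position; "orientation": TCP orientation; "wrist_force": force on the tool from outside, world axes, zero at the start; "ft_torque": the same for the moment, N m; "width": opening from 0.0 (shut) to 1.0 (fully open); "grasp_force": force on a finger pad.
Only numpy, scipy, OpenCV 4.12 (cv2) and the standard library are available. Lean on these libraries where they do the work, as an engineer would, in place of code of your own. Each camera call takes 0.05 s, during which the arm holds its last target. There are 200 camera calls.

## Working session

There is one attempt and no reset: what is moved stays moved. The work goes in short steps, Python scripts to look and compute and a tool call to move; the robot and the scene stay as the last step left them, time stands still between calls to the robot, and variables do not carry over. Pictures are saved under pics/ and viewed, at most 10 in all, crops included, and the job is handed in when it is done.

Besides the shell and the picture viewer there is one more tool, called after "Request:" by a JSON object that holds its "api" and its "payload". drive_tool: Moves the arm, as the interface text tells. Its arguments: {"type":"object","properties":{"increments":{"type":"array"},"newtons":{"type":"number"}},"required":["increments"]}

```bash
mkdir -p pics
python3 - <<'E'
from plant import bot
import cv2,numpy as np
s=bot.observe();print({k:np.round(v,4).tolist() for k,v in s.items()},bot.tcp_to_grasp)
for n in("scene","top"):
    c=bot.read_camera(n);cv2.imwrite(f"pics/{n}0.png",c["color"][:,:,::-1]);print(n,c["intrinsics"].round(1).tolist(),c["extrinsics"].round(4).tolist())
c=bot.read_camera("wrist");print(c["tool_from_camera"].round(4).tolist(),c["intrinsics"].tolist())
E
```

```text
{'clock': 0.0, 'q': [-1.4316, 0.3512, 1.6524, -0.0, 1.1391, -0.0846], 'dq': [0.0012, 0.0006, 0.0002, 0.001, -0.0004, 0.0], 'joint_torque': [-0.0001, -50.6103, -29.1411, -0.0001, 0.0045, 0.0], 'eef_pos': [0.122, -0.536, 0.2307], 'orientation': [-0.0006, 0.9937, 0.1117, -0.0], 'wrist_force': [0.2418, -0.5476, 0.0126], 'ft_torque': [-0.0322, -0.0568, -0.0218], 'grasp_force': 0.0, 'width': 0.9995} 0.0187
scene [[386.3, 0.0, 255.0], [0.0, 386.3, 192.1], [0.0, 0.0, 1.0]] [[-0.7996, -0.302, 0.5191, 0.0146], [-0.6004, 0.4193, -0.6809, 0.9247], [-0.012, -0.8562, -0.5166, 0.515], [0.0, 0.0, 0.0, 1.0]]
top [[464.9, 0.0, 248.0], [0.0, 464.9, 191.5], [0.0, 0.0, 1.0]] [[-0.0102, -0.9887, 0.1495, 0.3117], [-0.9992, 0.0042, -0.0399, 0.361], [0.0388, -0.1498, -0.988, 0.8933], [0.0, 0.0, 0.0, 1.0]]
[[-0.0005, -0.9518, -0.3066, 0.0776], [1.0, -0.0007, 0.0006, 0.0002], [-0.0008, -0.3066, 0.9518, -0.1441], [0.0, 0.0, 0.0, 1.0]] [[322.956661044123, 0.0, 258.63387031522467], [0.0, 322.956661044123, 186.68320652370323], [0.0, 0.0, 1.0]]
```

View pics/top0.png

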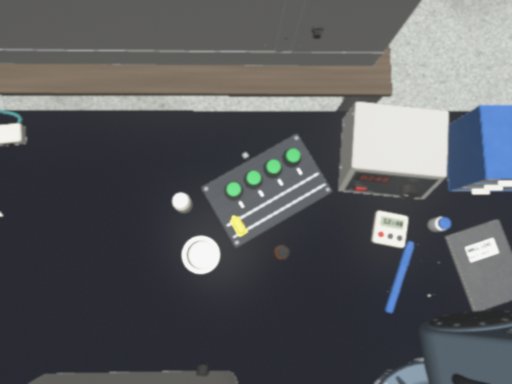

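View pics/scene0.png

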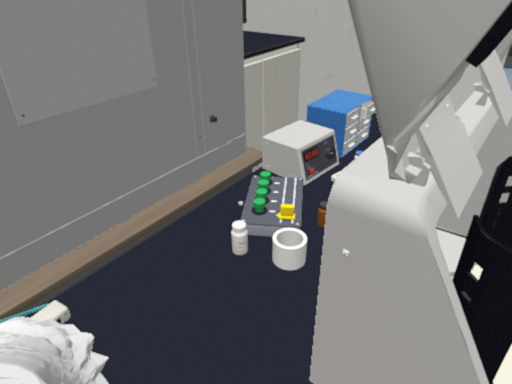

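The top view shows the keys at about (234,189), (254,178), (274,167) and (293,155), and the pointer at (238,226). The white vial is at (182,202), the jar at (201,254) and the amber vial at (281,252). Next I fit the box pose from the green blobs and check it against the plate corners.

```bash
cat > h.py <<'E'
import cv2,numpy as np
from scipy.optimize import least_squares
from plant import bot
def ray(K,T,px,z):
    d=T[:3,:3]@np.linalg.inv(K)@np.array([*px,1.]);return T[:3,3]+d*(z-T[2,3])/d[2]
def blobs(img,lo,hi,amin=30):
    m=cv2.inRange(cv2.cvtColor(img,cv2.COLOR_RGB2HSV),lo,hi)
    n,_,st,c=cv2.connectedComponentsWithStats(m)
    return [(c[i].round(1),int(st[i,4])) for i in range(1,n) if st[i,4]>amin]
GREEN=((40,120,40),(85,255,255));YEL=((20,120,90),(35,255,255))
E
python3 - <<'E'
from h import *
for n in("top","scene"):
    c=bot.read_camera(n);K,T=c["intrinsics"],c["extrinsics"]
    g=blobs(c["color"],*GREEN);y=blobs(c["color"],*YEL)
    print(n,g,y)
    P=np.array([ray(K,T,p,.062)for p,a in g if a<400]);print(P.round(4).tolist())
    if n=="top":
        for p,z in [((297,136),.04),((330,188),.04),((237,244),.04),((204,187),.04),((182,202),.06),((201,254),.05),((281,252),.055),((238,226),.065),((200,65),0.),((200,108),0),((345,195),.1)]: print(p,ray(K,T,p,z).round(4))
E
```

```text
top [(array([292.6, 155.2]), 136), (array([273.1, 166.3]), 134), (array([253.5, 176.9]), 108), (array([234.2, 185.7]), 47)] [(array([241.4, 228.2]), 36)]
[[0.5046, 0.2447, 0.062], [0.4838, 0.281, 0.062], [0.4643, 0.3171, 0.062], [0.4482, 0.3523, 0.062]]
(297, 136) [0.547  0.2323 0.04  ]
(330, 188) [0.4467 0.1728 0.04  ]
(237, 244) [0.344  0.3476 0.04  ]
(204, 187) [0.4495 0.4081 0.04  ]
(182, 202) [0.4192 0.4463 0.06  ]
(201, 254) [0.3263 0.4124 0.05  ]
(281, 252) [0.3284 0.269  0.055 ]
(238, 226) [0.3749 0.346  0.065 ]
(200, 65) [0.7057 0.4193 0.    ]
(200, 108) [0.6154 0.4189 0.    ]
(345, 195) [0.4248 0.1602 0.1   ]
scene [(array([261.7, 191. ]), 425)] [(array([286. , 211.9]), 223)]
[]
```

Box centre comes out near (0.447, 0.290) with yaw of about 29°. I'll move above it with the tool x axis aligned to box x.

Request:
{"api": "drive_tool", "payload": {"increments": [[[10, -15, -30, 0, 0, -2, 0], [40, -60, -60, 0, 0, -4, 0], [73, -109, -60, 0, 0, -6, 0], [107, -158, -60, 0, 0, -8, 0], [140, -207, -60, 0, 0, -10, 0], [173, -256, -60, 0, 0, -12, 0], [207, -305, -60, 0, 0, -14, 0], [240, -354, -60, 0, 0, -16, 0], [273, -403, -60, 0, 0, -16.2, 0], [307, -452, -60, 0, 0, -16.2, 0]]]}}

```text
clock: 1.5
eef_pos: [0.3214, -0.0255, 0.2916]
orientation: [0.0, 0.968, 0.251, 0.001]
wrist_force: [0.9, -0.8, 0.1]
width: -0.0
grasp_force: 0.0
```

Request:
{"api": "drive_tool", "payload": {"increments": [[[40, -33, 0, 0, 0, 0, 0], [85, -69, 0, 0, 0, 0, 0], [130, -106, 0, 0, 0, 0, 0], [175, -142, 10, 0, 0, 0, 0], [220, -179, 20, 0, 0, 0, 0], [264, -215, 30, 0, 0, 0, 0], [264, -215, 30, 0, 0, 0, 0], [264, -215, 30, 0, 0, 0, 0]]]}}

```text
clock: 2.5
eef_pos: [0.4473, 0.2883, 0.2611]
orientation: [0.0, 0.968, 0.251, -0.0]
wrist_force: [-0.3, -0.5, 1.2]
width: 0.0
grasp_force: 0.0
```

```bash
cat >> h.py <<'E'
from scipy.spatial.transform import Rotation as R
def wrist():
    s=bot.observe();c=bot.read_camera("wrist");q=s["orientation"]
    T=np.eye(4);T[:3,:3]=R.from_quat([q[1],q[2],q[3],q[0]]).as_matrix();T[:3,3]=s["eef_pos"]
    return s,c["color"],c["intrinsics"],T@c["tool_from_camera"]
E
python3 - <<'E'
from h import *
s,im,K,T=wrist();cv2.imwrite("pics/w1.png",im[:,:,::-1])
print(s["eef_pos"],s["orientation"],s["wrist_force"])
for p,a in blobs(im,*GREEN): print(p,a,ray(K,T,p,.064).round(4))
for p,a in blobs(im,*YEL): print('y',p,a,ray(K,T,p,.07).round(4))
E
```

```text
[0.44734027 0.28833389 0.26110525] [ 1.73048047e-04  9.68049795e-01  2.50757720e-01 -3.61543722e-04] [-0.34557167 -0.52810262  1.1965934 ]
[280.  133.3] 503 [0.4816 0.2813 0.064 ]
[319.7 132.9] 510 [0.5023 0.245  0.064 ]
[200.3 134.1] 501 [0.4401 0.3544 0.064 ]
[240.  133.9] 495 [0.4606 0.3179 0.064 ]
y [183.3 187.2] 601 [0.3803 0.3449 0.07  ]
```

View pics/w1.png

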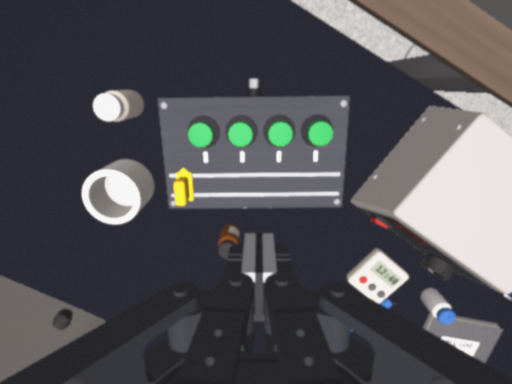

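The wrist view shows the keys at (200,134), (240,134), (280,133) and (320,133), 42 mm apart as they should be, with yaw 29.6°. The pointer is at (183,187). The inner stop is stiff, so before pressing I'll measure the arm's own compliance by touching the bare plate between keys and track.

Request:
{"api": "drive_tool", "payload": {"increments": [[[-3, 2, 50, 0, 0, 0.5, 0], [-3, 2, 100, 0, 0, 0.5, 0], [-3, 2, 150, 0, 0, 0, 0], [-3, 2, 190, 0, 0, -0.5, 0], [-3, 2, 210, 0, 0, -0.5, 0], [-3, 2, 217, 0, 0, -0.5, 0], [-3, 2, 217, 0, 0, -0.5, 0], [-3, 2, 217, 0, 0, -0.5, 0], [-3, 2, 217, 0, 0, -0.5, 0]]]}}

```text
clock: 3.68
eef_pos: [0.4464, 0.2856, 0.0451]
orientation: [-0.0, 0.967, 0.255, 0.001]
wrist_force: [-0.8, -0.2, -0.8]
width: 0.001
grasp_force: 0.0
```

Run:
```python
from h import *
for i in range(4):
    s,im,K,T=wrist();print(s["clock"],s["eef_pos"].round(5),s["wrist_force"].round(2),s["dq"].round(4))
```

```text
3.675 [0.44639 0.28564 0.04512] [-0.76 -0.18 -0.75] [ 0.0027  0.0064  0.0023  0.0001 -0.0027 -0.0007]
3.725 [0.44631 0.28562 0.04496] [ 0.31 -0.24  0.63] [ 0.0013  0.0047  0.0005  0.0005 -0.     -0.0003]
3.775 [0.44619 0.28561 0.04481] [0.57 0.06 0.91] [ 0.0004  0.0053  0.0004  0.0018 -0.0029  0.0002]
3.825 [0.44613 0.28557 0.04466] [-0.54 -0.32  0.2 ] [ 0.001   0.0027  0.0022  0.0001 -0.0014 -0.0004]
```

Request:
{"api": "drive_tool", "payload": {"increments": [[[0, 0, 2, 0, 0, 0, 0], [0, 0, 4, 0, 0, 0, 0], [0, 0, 5, 0, 0, 0, 0], [0, 0, 5, 0, 0, 0, 0]]]}}

```text
clock: 4.38
eef_pos: [0.446, 0.2855, 0.04]
orientation: [0.0, 0.967, 0.255, -0.0]
wrist_force: [-4.0, -2.2, 14.1]
width: -0.003
grasp_force: 7.0
```

```bash
cat >> h.py <<'E'
def watch(n=8):
    Z=[];F=[]
    for i in range(n):
        bot.read_camera("wrist");s=bot.observe();Z.append(s["eef_pos"][2]*1e3);F.append(s["wrist_force"][2])
    print(round(s["clock"],2),"xy",s["eef_pos"][:2].round(4),"z",np.round(Z,2),"F",np.round(F,1),"mean",np.mean(F).round(2))
E
python3 -c "
from h import *
watch(8)"
```

```text
4.78 xy [0.446  0.2855] z [40.02 40.03 40.04 40.   40.02 40.03 40.03 40.03] F [14.6 14.3 14.2 13.7 14.4 13.8 14.7 13.8] mean 14.18
```

Request:
{"api": "drive_tool", "payload": {"increments": [[[0, 0, -0.5, 0, 0, 0, 0], [0, 0, -0.5, 0, 0, 0, 0]]]}}

```text
clock: 5.03
eef_pos: [0.446, 0.2855, 0.0401]
orientation: [0.0, 0.967, 0.255, -0.0]
wrist_force: [-1.9, -0.8, 8.6]
width: -0.002
grasp_force: 3.9
```

```bash
python3 -c "
from h import *
watch(8)"
```

```text
5.42 xy [0.446  0.2855] z [40.05 40.06 40.08 40.06 40.06 40.06 40.06 40.07] F [7.3 7.9 8.2 7.7 7.8 7.3 7.7 7.6] mean 7.69
```

Arm stiffness is about 14 N/mm. In series with a 25 N/mm stop, a 0.75 mm step adds about 6.5 N, which stays under the limit. I'll survey the keys at about 2 mm depth first.

Request:
{"api": "drive_tool", "payload": {"increments": [[[0, 0, -30, 0, 0, 0, 0], [0, 0, -45, 0, 0, 0, 0], [15, -31, -45, 0, 0, 0, 0], [29.5, -62.5, -45, 0, 0, 0, 0], [29.5, -62.5, -45, 0, 0, 0, 0], [29.5, -62.5, -33, 0, 0, 0, 0], [29.5, -62.5, -28, 0, 0, 0, 0], [29.5, -62.5, -25.5, 0, 0, 0, 0], [29.5, -62.5, -24.5, 0, 0, 0, 0], [29.5, -62.5, -24.5, 0, 0, 0, 0]]]}}

```text
clock: 6.68
eef_pos: [0.441, 0.3543, 0.0644]
orientation: [-0.0, 0.967, 0.255, 0.0]
wrist_force: [0.4, -0.6, 0.2]
width: -0.003
grasp_force: 0.1
```

```bash
python3 -c "
from h import *
watch(8)"
```

```text
7.08 xy [0.4409 0.3545] z [64.46 64.51 64.49 64.51 64.46 64.43 64.4  64.39] F [ 1.   0.2 -0.5  0.9 -0.5  0.1  0.2  1.1] mean 0.31
```

Request:
{"api": "drive_tool", "payload": {"increments": [[[0, 0, -6, 0, 0, 0, 0], [0, 0, -12, 0, 0, 0, 0], [0, 21, -12, 0, 0, 0, 0], [0, 42, -12, 0, 0, 0, 0], [0, 42, -8, 0, 0, 0, 0], [0, 42, -4, 0, 0, 0, 0], [0, 42, -1.5, 0, 0, 0, 0], [0, 42, 0, 0, 0, 0, 0], [0, 42, 0, 0, 0, 0, 0]]]}}

```text
clock: 8.2
eef_pos: [0.4614, 0.3181, 0.0642]
orientation: [0.0, 0.967, 0.255, -0.0]
wrist_force: [-0.9, 0.1, -0.2]
width: 0.002
grasp_force: 0.1
```

```bash
python3 -c "
from h import *
watch(8)"
```

```text
8.6 xy [0.4616 0.3179] z [64.3  64.36 64.37 64.41 64.4  64.4  64.38 64.38] F [ 0.2  1.4 -0.3  0.9  0.3 -0.3  0.4 -0. ] mean 0.31
```

Request:
{"api": "drive_tool", "payload": {"increments": [[[0, 0, -6, 0, 0, 0, 0], [0, 0, -12, 0, 0, 0, 0], [0, 21, -12, 0, 0, 0, 0], [0, 42, -12, 0, 0, 0, 0], [0, 42, -8, 0, 0, 0, 0], [0, 42, -4, 0, 0, 0, 0], [0, 42, -1.5, 0, 0, 0, 0], [0, 42, 0, 0, 0, 0, 0], [0, 42, 0, 0, 0, 0, 0]]]}}

```text
clock: 9.72
eef_pos: [0.4821, 0.2815, 0.0642]
orientation: [0.0, 0.967, 0.255, -0.0]
wrist_force: [-0.4, 0.1, 1.0]
width: 0.004
grasp_force: 0.1
```

```bash
python3 -c "
from h import *
watch(8)"
```

```text
10.12 xy [0.4824 0.2813] z [64.29 64.37 64.39 64.39 64.39 64.36 64.34 64.39] F [ 0.6 -1.   0.8 -0.3  0.   0.7  0.3  0.5] mean 0.2
```

Request:
{"api": "drive_tool", "payload": {"increments": [[[0, 0, -6, 0, 0, 0, 0], [0, 0, -12, 0, 0, 0, 0], [0, 21, -12, 0, 0, 0, 0], [0, 42, -12, 0, 0, 0, 0], [0, 42, -8, 0, 0, 0, 0], [0, 42, -4, 0, 0, 0, 0], [0, 42, -1.5, 0, 0, 0, 0], [0, 42, 0, 0, 0, 0, 0], [0, 42, 0, 0, 0, 0, 0]]]}}

```text
clock: 11.25
eef_pos: [0.5028, 0.245, 0.0642]
orientation: [0.0, 0.967, 0.255, -0.0]
wrist_force: [-0.6, 0.1, 0.7]
width: 0.0
grasp_force: 0.1
```

```bash
python3 -c "
from h import *
watch(8)"
```

```text
11.65 xy [0.503  0.2448] z [64.32 64.33 64.4  64.41 64.4  64.41 64.37 64.38] F [ 0.4  0.4  0.9  0.4  0.6 -0.5  0.6 -0.2] mean 0.33
```

All four push back about 0.3 N at 1.6 mm, so none is ruled out yet. I'm on key 4 now and will press on in small checked steps.

Request:
{"api": "drive_tool", "payload": {"increments": [[[0, 0, 0.4, 0, 0, 0, 0], [0, 0, 0.8, 0, 0, 0, 0], [0, 0, 0.8, 0, 0, 0, 0]]]}}

```text
clock: 12.02
eef_pos: [0.503, 0.2447, 0.0635]
orientation: [-0.0, 0.967, 0.255, 0.0]
wrist_force: [0.5, 0.5, 1.2]
width: 0.0
grasp_force: 0.2
```

```bash
python3 -c "
from h import *
watch(4)"
```

```text
12.22 xy [0.503  0.2447] z [63.47 63.49 63.52 63.49] F [-0.4  0.7  1.1 -0.6] mean 0.22
```

Request:
{"api": "drive_tool", "payload": {"increments": [[[0, 0, 0.35, 0, 0, 0, 0], [0, 0, 0.7, 0, 0, 0, 0], [0, 0, 0.7, 0, 0, 0, 0]]]}}

```text
clock: 12.6
eef_pos: [0.503, 0.2447, 0.0627]
orientation: [0.0, 0.967, 0.255, -0.0]
wrist_force: [0.4, 0.6, 0.3]
width: 0.002
grasp_force: 0.2
```

```bash
python3 -c "
from h import *
watch(4)"
```

```text
12.8 xy [0.5029 0.2448] z [62.79 62.79 62.79 62.78] F [-0.3  0.1  1.   0.6] mean 0.34
```

`grasp_force` appears to track about half the push force with much less noise (7.0 at 14 N, 3.9 at 7.7 N), so I'll read it too.

Request:
{"api": "drive_tool", "payload": {"increments": [[[0, 0, 0.35, 0, 0, 0, 0], [0, 0, 0.7, 0, 0, 0, 0], [0, 0, 0.7, 0, 0, 0, 0]]]}}

```text
clock: 13.18
eef_pos: [0.5029, 0.2448, 0.062]
orientation: [-0.0, 0.967, 0.255, -0.0]
wrist_force: [-0.7, 0.5, 0.0]
width: -0.001
grasp_force: 0.2
```

```bash
cat >> h.py <<'E'
def g(n=3):
    for i in range(n): bot.read_camera("wrist");s=bot.observe();print(round(s["clock"],2),"z %.2f F %.1f gf %.3f"%(s["eef_pos"][2]*1e3,s["wrist_force"][2],s["grasp_force"]))
E
python3 -c "
from h import *
g(4)"
```

```text
13.22 z 62.08 F 0.8 gf 0.208
13.28 z 62.09 F 0.7 gf 0.208
13.32 z 62.09 F 0.5 gf 0.208
13.38 z 62.09 F 0.1 gf 0.208
```

Request:
{"api": "drive_tool", "payload": {"increments": [[[0, 0, 0.4, 0, 0, 0, 0], [0, 0, 0.75, 0, 0, 0, 0], [0, 0, 0.75, 0, 0, 0, 0]]]}}

```text
clock: 13.75
eef_pos: [0.503, 0.2448, 0.0613]
orientation: [-0.0, 0.967, 0.255, 0.0]
wrist_force: [0.3, -0.5, 0.0]
width: -0.001
grasp_force: 0.2
```

```bash
python3 -c "
from h import *
g(2)"
```

```text
13.8 z 61.31 F 0.2 gf 0.231
13.85 z 61.32 F 0.4 gf 0.231
```

Request:
{"api": "drive_tool", "payload": {"increments": [[[0, 0, 0.4, 0, 0, 0, 0], [0, 0, 0.75, 0, 0, 0, 0], [0, 0, 0.75, 0, 0, 0, 0]]]}}

```text
clock: 14.22
eef_pos: [0.503, 0.2448, 0.0607]
orientation: [0.0, 0.967, 0.255, -0.0]
wrist_force: [-0.4, 0.0, 2.4]
width: -0.001
grasp_force: 1.5
```

```bash
python3 -c "
from h import *
g(2)"
```

```text
14.28 z 60.70 F 3.2 gf 1.560
14.32 z 60.69 F 3.1 gf 1.602
```

Request:
{"api": "drive_tool", "payload": {"increments": [[[0, 0, 0.25, 0, 0, 0, 0], [0, 0, 0.25, 0, 0, 0, 0]]]}}

```text
clock: 14.58
eef_pos: [0.503, 0.2448, 0.0605]
orientation: [0.0, 0.967, 0.255, 0.0]
wrist_force: [-2.5, -1.1, 5.4]
width: -0.002
grasp_force: 2.5
```

```bash
python3 -c "
from h import *
g(3)"
```

```text
14.62 z 60.49 F 5.5 gf 2.500
14.68 z 60.48 F 5.8 gf 2.497
14.72 z 60.51 F 5.1 gf 2.497
```

Force reached 5.3 N with almost no travel, above any snap peak, so that is the inner stop at about 5.3 mm. Key 4 is worn. I'll ease off and go to key 3.

Request:
{"api": "drive_tool", "payload": {"increments": [[[0, 0, -8, 0, 0, 0, 0], [0, 0, -16, 0, 0, 0, 0], [0, -21, -16, 0, 0, 0, 0], [0, -42, -16, 0, 0, 0, 0], [0, -42, -12, 0, 0, 0, 0], [0, -42, -8, 0, 0, 0, 0], [0, -42, -5, 0, 0, 0, 0], [0, -42, -3.2, 0, 0, 0, 0], [0, -42, -3.2, 0, 0, 0, 0]]]}}

```text
clock: 15.85
eef_pos: [0.4823, 0.2811, 0.0634]
orientation: [0.0, 0.967, 0.255, -0.0]
wrist_force: [0.4, -0.6, 0.6]
width: -0.001
grasp_force: 0.2
```

```bash
python3 -c "
from h import *
g(4)"
```

```text
15.9 z 63.54 F 0.1 gf 0.159
15.95 z 63.59 F 0.4 gf 0.159
16.0 z 63.63 F 0.2 gf 0.160
16.05 z 63.67 F 0.1 gf 0.161
```

Request:
{"api": "drive_tool", "payload": {"increments": [[[0, 0, 0.4, 0, 0, 0, 0], [0, 0, 0.75, 0, 0, 0, 0], [0, 0, 0.75, 0, 0, 0, 0]]]}}

```text
clock: 16.42
eef_pos: [0.4823, 0.2814, 0.0628]
orientation: [-0.0, 0.967, 0.255, 0.0]
wrist_force: [0.4, -0.2, 0.7]
width: 0.001
grasp_force: 0.2
```

```bash
python3 -c "
from h import *
g(2)"
```

```text
16.48 z 62.80 F -0.0 gf 0.186
16.52 z 62.80 F 0.9 gf 0.186
```

Request:
{"api": "drive_tool", "payload": {"increments": [[[0, 0, 0.4, 0, 0, 0, 0], [0, 0, 0.75, 0, 0, 0, 0], [0, 0, 0.75, 0, 0, 0, 0]]]}}

```text
clock: 16.9
eef_pos: [0.4823, 0.2813, 0.062]
orientation: [-0.0, 0.967, 0.255, 0.0]
wrist_force: [1.2, 0.1, 0.3]
width: 0.001
grasp_force: 0.2
```

```bash
python3 -c "
from h import *
g(2)"
```

```text
16.95 z 62.01 F 0.4 gf 0.209
17.0 z 62.03 F 1.0 gf 0.209
```

Request:
{"api": "drive_tool", "payload": {"increments": [[[0, 0, 0.4, 0, 0, 0, 0], [0, 0, 0.75, 0, 0, 0, 0], [0, 0, 0.75, 0, 0, 0, 0]]]}}

```text
clock: 17.38
eef_pos: [0.4822, 0.2813, 0.0613]
orientation: [-0.0, 0.967, 0.255, -0.0]
wrist_force: [0.3, -0.0, 0.5]
width: -0.0
grasp_force: 0.2
```

```bash
python3 -c "
from h import *
g(2)"
```

```text
17.43 z 61.29 F 0.3 gf 0.232
17.48 z 61.28 F 0.9 gf 0.231
```

Request:
{"api": "drive_tool", "payload": {"increments": [[[0, 0, 0.4, 0, 0, 0, 0], [0, 0, 0.75, 0, 0, 0, 0], [0, 0, 0.75, 0, 0, 0, 0]]]}}

```text
clock: 17.85
eef_pos: [0.4822, 0.2813, 0.0605]
orientation: [0.0, 0.967, 0.255, -0.0]
wrist_force: [-0.4, 0.9, -0.2]
width: 0.0
grasp_force: 0.3
```

```bash
python3 -c "
from h import *
g(2)"
```

```text
17.9 z 60.53 F 0.1 gf 0.254
17.95 z 60.54 F 0.5 gf 0.255
```

Request:
{"api": "drive_tool", "payload": {"increments": [[[0, 0, 0.4, 0, 0, 0, 0], [0, 0, 0.75, 0, 0, 0, 0], [0, 0, 0.75, 0, 0, 0, 0]]]}}

```text
clock: 18.32
eef_pos: [0.4823, 0.2813, 0.0598]
orientation: [-0.0, 0.967, 0.255, -0.0]
wrist_force: [-0.3, 0.9, 0.7]
width: -0.004
grasp_force: 0.3
```

```bash
python3 -c "
from h import *
g(2)"
```

```text
18.38 z 59.78 F 1.4 gf 0.277
18.43 z 59.77 F -0.1 gf 0.277
```

Request:
{"api": "drive_tool", "payload": {"increments": [[[0, 0, 0.4, 0, 0, 0, 0], [0, 0, 0.75, 0, 0, 0, 0], [0, 0, 0.75, 0, 0, 0, 0], [0, 0, 0.75, 0, 0, 0, 0]]]}}

```text
clock: 18.92
eef_pos: [0.4823, 0.2813, 0.0591]
orientation: [-0.0, 0.967, 0.255, 0.0]
wrist_force: [0.8, 0.7, 0.6]
width: 0.003
grasp_force: 0.3
```

Request:
{"api": "drive_tool", "payload": {"increments": [[[0, 0, 0.4, 0, 0, 0, 0], [0, 0, 0.75, 0, 0, 0, 0], [0, 0, 0.75, 0, 0, 0, 0], [0, 0, 0.75, 0, 0, 0, 0]]]}}

```text
clock: 19.42
eef_pos: [0.4823, 0.2813, 0.0583]
orientation: [-0.0, 0.967, 0.255, 0.0]
wrist_force: [-0.6, 0.4, 1.0]
width: -0.001
grasp_force: 0.3
```

Request:
{"api": "drive_tool", "payload": {"increments": [[[0, 0, 0.4, 0, 0, 0, 0], [0, 0, 0.75, 0, 0, 0, 0], [0, 0, 0.75, 0, 0, 0, 0], [0, 0, 0.75, 0, 0, 0, 0]]]}}

```text
clock: 19.92
eef_pos: [0.4823, 0.2813, 0.0576]
orientation: [-0.0, 0.967, 0.255, 0.0]
wrist_force: [-0.3, 0.6, 1.0]
width: -0.002
grasp_force: 0.3
```

Request:
{"api": "drive_tool", "payload": {"increments": [[[0, 0, 0.4, 0, 0, 0, 0], [0, 0, 0.75, 0, 0, 0, 0], [0, 0, 0.75, 0, 0, 0, 0], [0, 0, 0.75, 0, 0, 0, 0]]]}}

```text
clock: 20.42
eef_pos: [0.4823, 0.2813, 0.0568]
orientation: [-0.0, 0.967, 0.255, 0.0]
wrist_force: [0.6, 0.8, -0.0]
width: -0.001
grasp_force: 0.4
```

Request:
{"api": "drive_tool", "payload": {"increments": [[[0, 0, 0.4, 0, 0, 0, 0], [0, 0, 0.75, 0, 0, 0, 0], [0, 0, 0.75, 0, 0, 0, 0], [0, 0, 0.75, 0, 0, 0, 0]]]}}

```text
clock: 20.92
eef_pos: [0.4823, 0.2813, 0.0561]
orientation: [-0.0, 0.967, 0.255, 0.0]
wrist_force: [-0.7, -0.6, 0.0]
width: -0.001
grasp_force: 0.4
```

Request:
{"api": "drive_tool", "payload": {"increments": [[[0, 0, 0.4, 0, 0, 0, 0], [0, 0, 0.75, 0, 0, 0, 0], [0, 0, 0.75, 0, 0, 0, 0], [0, 0, 0.75, 0, 0, 0, 0]]]}}

```text
clock: 21.42
eef_pos: [0.4823, 0.2813, 0.0553]
orientation: [0.0, 0.967, 0.255, -0.0]
wrist_force: [-0.2, -0.4, 0.9]
width: 0.004
grasp_force: 0.4
```

Request:
{"api": "drive_tool", "payload": {"increments": [[[0, 0, 0.4, 0, 0, 0, 0], [0, 0, 0.75, 0, 0, 0, 0], [0, 0, 0.75, 0, 0, 0, 0], [0, 0, 0.75, 0, 0, 0, 0]]]}}

```text
clock: 21.92
eef_pos: [0.4823, 0.2813, 0.0545]
orientation: [0.0, 0.967, 0.255, -0.0]
wrist_force: [-0.1, 0.0, 1.4]
width: 0.005
grasp_force: 0.4
```

Request:
{"api": "drive_tool", "payload": {"increments": [[[0, 0, 0.4, 0, 0, 0, 0], [0, 0, 0.75, 0, 0, 0, 0], [0, 0, 0.75, 0, 0, 0, 0], [0, 0, 0.75, 0, 0, 0, 0]]]}}

```text
clock: 22.42
eef_pos: [0.4823, 0.2813, 0.0538]
orientation: [-0.0, 0.967, 0.255, 0.0]
wrist_force: [-1.1, -0.6, 2.0]
width: -0.003
grasp_force: 1.0
```

```bash
python3 -c "
from h import *
g(2)"
```

```text
22.48 z 53.83 F 1.8 gf 1.040
22.52 z 53.83 F 2.4 gf 1.054
```

Request:
{"api": "drive_tool", "payload": {"increments": [[[0, 0, 0.3, 0, 0, 0, 0], [0, 0, 0.3, 0, 0, 0, 0], [0, 0, 0.3, 0, 0, 0, 0]]]}}

```text
clock: 22.9
eef_pos: [0.4823, 0.2813, 0.0536]
orientation: [-0.0, 0.967, 0.255, 0.0]
wrist_force: [-0.5, -0.1, 3.9]
width: -0.002
grasp_force: 2.0
```

```bash
python3 -c "
from h import *
g(2)"
```

```text
22.95 z 53.57 F 3.3 gf 2.047
23.0 z 53.57 F 3.3 gf 2.079
```

Request:
{"api": "drive_tool", "payload": {"increments": [[[0, 0, 0.2, 0, 0, 0, 0], [0, 0, 0.2, 0, 0, 0, 0], [0, 0, 0.2, 0, 0, 0, 0]]]}}

```text
clock: 23.38
eef_pos: [0.4823, 0.2813, 0.0534]
orientation: [-0.0, 0.967, 0.255, 0.0]
wrist_force: [-0.7, -0.8, 5.7]
width: -0.001
grasp_force: 2.7
```

```bash
python3 -c "
from h import *
g(3)"
```

```text
23.43 z 53.41 F 4.9 gf 2.740
23.48 z 53.41 F 5.7 gf 2.740
23.52 z 53.42 F 4.8 gf 2.740
```

5.5 N and firm at about 12.4 mm, so key 3 is worn too. The stop adds only about 7 N per commanded mm, so 0.9 mm steps are safe. On to key 2.

Request:
{"api": "drive_tool", "payload": {"increments": [[[0, 0, -11, 0, 0, 0, 0], [0, 0, -23, 0, 0, 0, 0], [0, 0, -23, 0, 0, 0, 0], [0, -21, -23, 0, 0, 0, 0], [0, -42, -22, 0, 0, 0, 0], [0, -42, -18, 0, 0, 0, 0], [0, -42, -13, 0, 0, 0, 0], [0, -42, -11, 0, 0, 0, 0], [0, -42, -10.2, 0, 0, 0, 0], [0, -42, -10.2, 0, 0, 0, 0]]]}}

```text
clock: 24.78
eef_pos: [0.4617, 0.3176, 0.0635]
orientation: [-0.0, 0.967, 0.255, 0.0]
wrist_force: [-1.0, -0.4, 1.1]
width: 0.002
grasp_force: 0.2
```

```bash
python3 -c "
from h import *
g(2)"
```

```text
24.82 z 63.54 F 0.3 gf 0.161
24.88 z 63.61 F 0.2 gf 0.162
```

Request:
{"api": "drive_tool", "payload": {"increments": [[[0, 0, 0.45, 0, 0, 0, 0], [0, 0, 0.9, 0, 0, 0, 0], [0, 0, 0.9, 0, 0, 0, 0], [0, 0, 0.9, 0, 0, 0, 0]]]}}

```text
clock: 25.38
eef_pos: [0.4616, 0.3179, 0.0626]
orientation: [-0.0, 0.967, 0.255, 0.0]
wrist_force: [-0.8, 0.6, 0.7]
width: -0.005
grasp_force: 0.2
```

Request:
{"api": "drive_tool", "payload": {"increments": [[[0, 0, 0.45, 0, 0, 0, 0], [0, 0, 0.9, 0, 0, 0, 0], [0, 0, 0.9, 0, 0, 0, 0], [0, 0, 0.9, 0, 0, 0, 0]]]}}

```text
clock: 25.88
eef_pos: [0.4616, 0.3179, 0.0617]
orientation: [-0.0, 0.967, 0.255, 0.0]
wrist_force: [0.7, 0.4, 0.8]
width: 0.001
grasp_force: 0.2
```

Request:
{"api": "drive_tool", "payload": {"increments": [[[0, 0, 0.45, 0, 0, 0, 0], [0, 0, 0.9, 0, 0, 0, 0], [0, 0, 0.9, 0, 0, 0, 0], [0, 0, 0.9, 0, 0, 0, 0]]]}}

```text
clock: 26.38
eef_pos: [0.4616, 0.3179, 0.0609]
orientation: [-0.0, 0.967, 0.255, 0.0]
wrist_force: [-1.6, -0.8, 4.8]
width: 0.0
grasp_force: 2.5
```

```bash
python3 -c "
from h import *
g(5)"
```

```text
26.43 z 60.93 F 4.7 gf 2.537
26.48 z 60.92 F 4.9 gf 2.581
26.52 z 60.90 F 5.6 gf 2.592
26.57 z 60.91 F 4.2 gf 2.596
26.62 z 60.93 F 4.9 gf 2.597
```

A steady 5.1 N jump at about 5 mm, so key 2 has met its stop and is worn. On to key 1.

Request:
{"api": "drive_tool", "payload": {"increments": [[[0, 0, -7, 0, 0, 0, 0], [0, 0, -15, 0, 0, 0, 0], [0, -21, -15, 0, 0, 0, 0], [0, -42, -15, 0, 0, 0, 0], [0, -42, -11, 0, 0, 0, 0], [0, -42, -7, 0, 0, 0, 0], [0, -42, -4, 0, 0, 0, 0], [0, -42, -2.7, 0, 0, 0, 0], [0, -42, -2.7, 0, 0, 0, 0]]]}}

```text
clock: 27.75
eef_pos: [0.441, 0.3542, 0.0634]
orientation: [0.0, 0.967, 0.255, -0.0]
wrist_force: [-0.1, -0.4, 0.9]
width: -0.0
grasp_force: 0.2
```

```bash
python3 -c "
from h import *
g(3)"
```

```text
27.8 z 63.54 F -0.2 gf 0.161
27.85 z 63.57 F 0.2 gf 0.161
27.9 z 63.61 F 0.7 gf 0.162
```

Request:
{"api": "drive_tool", "payload": {"increments": [[[0, 0, 0.45, 0, 0, 0, 0], [0, 0, 0.9, 0, 0, 0, 0], [0, 0, 0.9, 0, 0, 0, 0], [0, 0, 0.9, 0, 0, 0, 0]]]}}

```text
clock: 28.4
eef_pos: [0.4409, 0.3544, 0.0626]
orientation: [-0.0, 0.967, 0.255, 0.0]
wrist_force: [-0.3, 0.1, -0.2]
width: 0.002
grasp_force: 0.2
```

Request:
{"api": "drive_tool", "payload": {"increments": [[[0, 0, 0.45, 0, 0, 0, 0], [0, 0, 0.9, 0, 0, 0, 0], [0, 0, 0.9, 0, 0, 0, 0], [0, 0, 0.9, 0, 0, 0, 0]]]}}

```text
clock: 28.9
eef_pos: [0.4409, 0.3544, 0.0617]
orientation: [0.0, 0.967, 0.255, 0.0]
wrist_force: [1.0, 0.9, 0.5]
width: -0.001
grasp_force: 0.2
```

Request:
{"api": "drive_tool", "payload": {"increments": [[[0, 0, 0.45, 0, 0, 0, 0], [0, 0, 0.9, 0, 0, 0, 0], [0, 0, 0.9, 0, 0, 0, 0], [0, 0, 0.9, 0, 0, 0, 0]]]}}

```text
clock: 29.4
eef_pos: [0.4409, 0.3544, 0.0608]
orientation: [-0.0, 0.967, 0.255, -0.0]
wrist_force: [0.2, -0.1, 0.4]
width: -0.002
grasp_force: 0.2
```

Request:
{"api": "drive_tool", "payload": {"increments": [[[0, 0, 0.45, 0, 0, 0, 0], [0, 0, 0.9, 0, 0, 0, 0], [0, 0, 0.9, 0, 0, 0, 0], [0, 0, 0.9, 0, 0, 0, 0]]]}}

```text
clock: 29.9
eef_pos: [0.4409, 0.3544, 0.0599]
orientation: [0.0, 0.967, 0.255, -0.0]
wrist_force: [0.6, 0.3, -0.5]
width: 0.003
grasp_force: 0.3
```

Request:
{"api": "drive_tool", "payload": {"increments": [[[0, 0, 0.45, 0, 0, 0, 0], [0, 0, 0.9, 0, 0, 0, 0], [0, 0, 0.9, 0, 0, 0, 0], [0, 0, 0.9, 0, 0, 0, 0]]]}}

```text
clock: 30.4
eef_pos: [0.4409, 0.3544, 0.059]
orientation: [0.0, 0.967, 0.255, -0.0]
wrist_force: [-1.1, 0.1, 0.5]
width: -0.003
grasp_force: 0.5
```

Force is now climbing above the soft-key curve (0.5 against 0.3 at the same depth), which is promising.

Request:
{"api": "drive_tool", "payload": {"increments": [[[0, 0, 0.3, 0, 0, 0, 0], [0, 0, 0.6, 0, 0, 0, 0], [0, 0, 0.6, 0, 0, 0, 0], [0, 0, 0.6, 0, 0, 0, 0]]]}}

```text
clock: 30.9
eef_pos: [0.4409, 0.3544, 0.0584]
orientation: [-0.0, 0.967, 0.255, 0.0]
wrist_force: [-1.1, -0.7, 2.1]
width: -0.001
grasp_force: 1.1
```

Request:
{"api": "drive_tool", "payload": {"increments": [[[0, 0, 0.25, 0, 0, 0, 0], [0, 0, 0.5, 0, 0, 0, 0], [0, 0, 0.5, 0, 0, 0, 0], [0, 0, 0.5, 0, 0, 0, 0]]]}}

```text
clock: 31.4
eef_pos: [0.4409, 0.3544, 0.058]
orientation: [-0.0, 0.967, 0.255, 0.0]
wrist_force: [-1.2, -0.9, 4.2]
width: 0.002
grasp_force: 1.9
```

Request:
{"api": "drive_tool", "payload": {"increments": [[[0, 0, 0.2, 0, 0, 0, 0], [0, 0, 0.4, 0, 0, 0, 0], [0, 0, 0.4, 0, 0, 0, 0], [0, 0, 0.4, 0, 0, 0, 0]]]}}

```text
clock: 31.9
eef_pos: [0.4409, 0.3544, 0.0575]
orientation: [-0.0, 0.967, 0.255, 0.0]
wrist_force: [-0.5, -0.4, 3.4]
width: 0.001
grasp_force: 1.7
```

```bash
python3 -c "
from h import *
g(2)"
```

```text
31.95 z 57.50 F 3.2 gf 1.734
32.0 z 57.49 F 3.8 gf 1.729
```

Past the peak and the force is falling, so key 1 has the snap. I'll follow it in.

Request:
{"api": "drive_tool", "payload": {"increments": [[[0, 0, 0.5, 0, 0, 0, 0], [0, 0, 1.0, 0, 0, 0, 0], [0, 0, 1.5, 0, 0, 0, 0], [0, 0, 1.5, 0, 0, 0, 0], [0, 0, 1.5, 0, 0, 0, 0]]]}}

```text
clock: 32.62
eef_pos: [0.4408, 0.3544, 0.0559]
orientation: [0.0, 0.967, 0.255, -0.0]
wrist_force: [-0.2, 1.6, 0.8]
width: -0.001
grasp_force: 0.6
```

```bash
python3 -c "
from h import *
g(2)"
```

```text
32.67 z 55.92 F 0.1 gf 0.581
32.73 z 55.91 F 1.7 gf 0.534
```

Request:
{"api": "drive_tool", "payload": {"increments": [[[0, 0, 0.5, 0, 0, 0, 0], [0, 0, 0.8, 0, 0, 0, 0], [0, 0, 0.8, 0, 0, 0, 0], [0, 0, 0.8, 0, 0, 0, 0]]]}}

```text
clock: 33.22
eef_pos: [0.4408, 0.3543, 0.0551]
orientation: [0.0, 0.967, 0.255, -0.0]
wrist_force: [0.1, 0.6, 1.0]
width: -0.0
grasp_force: 0.0
```

```bash
python3 -c "
from h import *
g(2)"
```

```text
33.27 z 55.09 F -0.4 gf 0.000
33.33 z 55.14 F 0.1 gf 0.000
```

Contact vanished (pad force exactly 0), so key 1 snapped in. I'll rise, confirm it stayed in, and locate the pointer closely.

Request:
{"api": "drive_tool", "payload": {"increments": [[[0, 0, -30, 0, 0, 0, 45], [0, 0, -70, 0, 0, 0, 45], [-30, -10, -110, 0, 0, 0, 45], [-70, -20, -110, 0, 0, 0, 45], [-80, -22, -110, 0, 0, 0, 45], [-80, -22, -110, 0, 0, 0, 45], [-80, -22, -110, 0, 0, 0, 45], [-80, -22, -110, 0, 0, 0, 45]]]}}

```text
clock: 34.33
eef_pos: [0.3611, 0.3342, 0.1649]
orientation: [0.0, 0.967, 0.255, -0.0]
wrist_force: [-0.0, 0.2, 0.7]
width: 0.526
grasp_force: 0.0
```

Run:
```python
from h import *
s,im,K,T=wrist();cv2.imwrite("pics/w2.png",im[:,:,::-1])
print(s["eef_pos"].round(4),s["width"],s["clock"])
for p,a in blobs(im,*GREEN): print(p,a,ray(K,T,p,.064).round(4))
for p,a in blobs(im,*YEL): print('y',p,a,ray(K,T,p,.07).round(4))
```

```text
[0.3611 0.3342 0.1649] 0.5255812738051444 34.325
[287.  81.] 1002 [0.4397 0.355  0.064 ]
[346.   80.7] 1138 [0.4608 0.3181 0.064 ]
[403.7  80.5] 1247 [0.4813 0.282  0.064 ]
[460.5  80.4] 1376 [0.5016 0.2464 0.064 ]
y [254.2 160.5] 1054 [0.3781 0.3476 0.07  ]
```

View pics/w2.png

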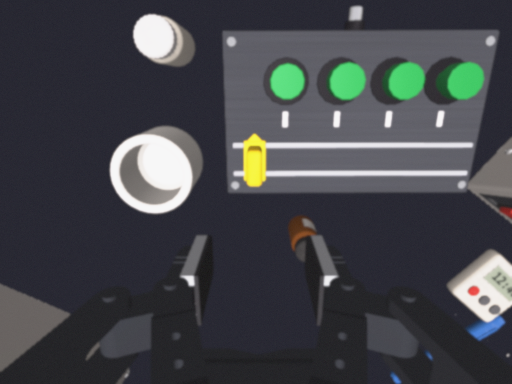

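Key 1's cap is visibly lower than the others (287,81), so it stayed in. The pointer fin is at (254,161), 3 mm left of the TCP line, which gives pointer value of about 0.007. Next I grasp the fin above its foot.

Request:
{"api": "drive_tool", "payload": {"increments": [[[10, -2, 5, 0, 0, 0, 34], [18.5, -3.3, 30, 0, 0, 0, 34], [18.5, -3.3, 60, 0, 0, 0, 34], [18.5, -3.3, 85, 0, 0, 0, 34], [18.5, -3.3, 102, 0, 0, 0, 34], [18.5, -3.3, 111, 0, 0, 0, 34], [18.5, -3.3, 111, 0, 0, 0, 34], [18.5, -3.3, 111, 0, 0, 0, 34]]], "newtons": 20}}

```text
clock: 35.38
eef_pos: [0.3753, 0.3464, 0.0549]
orientation: [-0.0, 0.967, 0.255, 0.001]
wrist_force: [-0.2, -0.5, 0.0]
width: 0.4
grasp_force: 0.0
```

Run:
```python
from h import *
s,im,K,T=wrist();cv2.imwrite("pics/w3.png",im[:,:,::-1])
print(s["eef_pos"].round(4),s["width"],s["clock"],s["wrist_force"])
```

```text
[0.3753 0.3464 0.0549] 0.40042280656535073 35.375 [-0.1854036  -0.49294933  0.04295089]
```

View pics/w3.png

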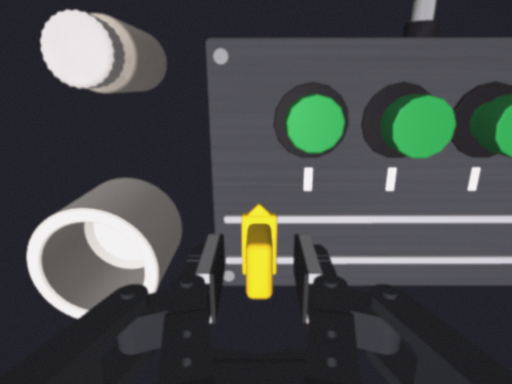

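The fin is centred between the fingers at (259,260). Close on it and slide to key 1.

Request:
{"api": "drive_tool", "payload": {"increments": [[[0, 0, 0, 0, 0, 0, 5], [0, 0, 0, 0, 0, 0, 5], [0, 0, 0, 0, 0, 0, 5], [0, 0, 0, 0, 0, 0, 5], [0, 5, 0, 0, 0, 0, 5], [0, 11, 0, 0, 0, 0, 5], [0, 17, 0, 0, 0, 0, 5], [0, 22, 0, 0, 0, 0, 5], [0, 25.3, 0, 0, 0, 0, 5], [0, 25.3, 0, 0, 0, 0, 5]]], "newtons": 20}}

```text
clock: 36.67
eef_pos: [0.3877, 0.3241, 0.0547]
orientation: [-0.0, 0.967, 0.255, 0.0]
wrist_force: [-1.0, -1.6, 5.1]
width: 0.135
grasp_force: 25.9
```

Request:
{"api": "drive_tool", "payload": {"increments": [[[0, 0, 0, 0, 0, 0, 5], [0, 0, 0, 0, 0, 0, 5], [0, 0, 0, 0, 0, 0, 5]]]}}

```text
clock: 37.05
eef_pos: [0.3877, 0.3241, 0.0547]
orientation: [-0.0, 0.967, 0.255, 0.0]
wrist_force: [0.0, -2.6, 6.5]
width: 0.132
grasp_force: 25.9
```

Run:
```python
from h import *
s,im,K,T=wrist();cv2.imwrite("pics/w4.png",im[:,:,::-1])
print(s["eef_pos"].round(4),s["width"],s["clock"],s["wrist_force"])
B=R.from_euler('z',29.6,degrees=True).as_matrix()
p=B.T@(s["eef_pos"]-np.array([.4409,.3544,0]));print("tcp rel key1, box axes",p.round(4))
```

```text
[0.3877 0.3241 0.0547] 0.13222605742033702 37.05 [ 0.01924363 -2.55706529  6.52847016]
tcp rel key1, box axes [-0.0612 -0.      0.0547]
```

View pics/w4.png

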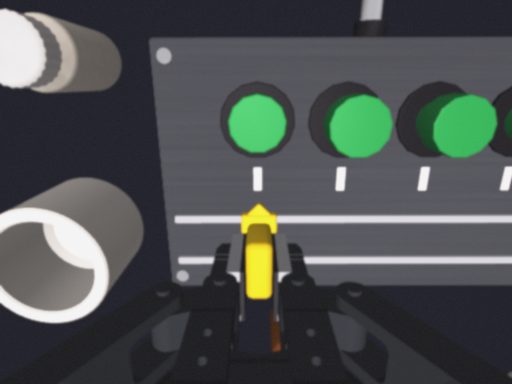

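Pointer tip at column 259, white mark at 257.5 and key 1 at 258, so they line up within about 0.5 mm. Release and rise.

Request:
{"api": "drive_tool", "payload": {"increments": [[[0, 0, 0, 0, 0, 0, 34], [0, 0, 0, 0, 0, 0, 34], [0, 0, 0, 0, 0, 0, 34], [0, 0, -10, 0, 0, 0, 34], [0, 0, -40, 0, 0, 0, 34], [0, 0, -80, 0, 0, 0, 34], [-20, 0, -120, 0, 0, 0, 34], [-20, 0, -120, 0, 0, 0, 34], [-20, 0, -120, 0, 0, 0, 34]]]}}

```text
clock: 38.22
eef_pos: [0.3699, 0.3142, 0.1741]
orientation: [-0.0, 0.967, 0.255, 0.0]
wrist_force: [0.0, 0.5, 0.0]
width: 0.397
grasp_force: 0.0
```

Run:
```python
from h import *
s,im,K,T=wrist();cv2.imwrite("pics/w5.png",im[:,:,::-1]);print(s["eef_pos"],s["clock"])
```

```text
[0.36994716 0.31421895 0.17412515] 38.225
```

View pics/w5.png

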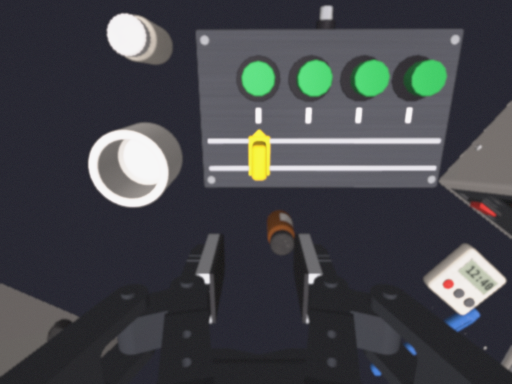

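The pointer at (259,157) lines up with key 1's mark (258,115). Key 1 is still in and the vials and jar are where they were, so I'm handing the job in.

```bash
python3 -c "
from plant import bot
print(bot.job_done())"
```

```text
the job is handed in; nothing more can be done
None
```

Key 1 is the sound key: it snapped and stayed in, the pointer is in line with it to about 0.5 mm, keys 2–4 met their stops at no more than about 6 N, and the vials and jar were not moved; the job is handed in at about 38 s, with no verdict returned.

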